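# Hold the portafilter in the coffee grinder's fork against its start paddle

## Robot

A 6-joint arm with a two-finger parallel gripper is mounted at the origin on a cart in front of the work surface, level with it; the furniture and walls round the work are solid. World frame = base frame: x ahead of the robot, y to its left, z up, the work surface at z = 0. Lengths are in mm, angles in rad, forces in N, time in s.
With the tool pointing down it reaches from about 300 to 775 mm from the base axis. Payload 14.6 kg.
Tool frame: the origin (TCP) lies on the centre line of the jaws, within the pads' length; the fingertips stand 22 mm ahead of it and the grasp point (between the pads) lies 3 mm ahead of it (manip.tcp_to_tips is the distance from the TCP to the fingertips, in mm); z points along the fingers, y is the direction in which the jaws open and shut (so a half turn about z gives the same grasp; the last joint's range is limited). The gripper opens to 94 mm and grips with 3 to 60 N. Pads are 16 mm wide; open, the fingers measure 119 mm over their backs; the gripper's body (75 mm by 177 mm) begins 78 mm behind the grasp point.
Start: joints at [-1.358, 0.3, 1.521, -0, 1.321, -0.067], TCP at [151.883, -528.603, 227.446] pointing down, gripper open.
Joint ranges: [-3.03, 3.03], [-0.79, 2.21], [0.23, 2.52], [-1.04, 4.18], [0, 3.07], [-2.55, 2.55]. Speed limits (rad/s): [2.22, 2.22, 2.57, 3.14, 3.14, 3.14].

## Interface

Orientations are given as [roll, pitch, yaw] about the fixed x, y, z axes, in that order (R = Rz(yaw) Ry(pitch) Rx(roll)).
In Python, from cell import manip, vision, workorder gives the robot as it stands.
- The arm moves only by the tool carry_out, never from a script. Its argument "deltas" is a list of rows, each a list of 3 entries, a list of its own where there are three numbers: the shift along the tool's x, y, z in cm, then the turn about the tool's z in degrees, then the opening, from 0 (shut) to 1 (fully open). A call has 1 to 20 rows; each row shifts and turns the commanded pose from where the row before left it, along the tool's axes as they then stand; what a row does not reach is not made up. A row lasts 1/12 s, in which the tool goes at most 41.7 mm and 7.16 degrees, less where a joint would pass 70% of its speed; a pose out of reach is approached as far as the arm can. A call with a gripper value outside its range is refused whole. The fingers move at their own pace and stop on an object; "grip_force" is the grip in N (left out, the last holds). Time passes only in rows, so rows that do not move let the fingers close. It gives the time, the measured TCP pose, the force and the opening at its end, in the units of the state.
- manip.read_state(): the state, without advancing time (a new reading comes with each control period).
- vision.camera(name): name is "scene" or "side" or "wrist"; returns (picture, depth): 400x640x3 uint8, red, green, blue; 400x640 float32, mm along the optical axis (not along the pixel's ray), 0 where there is no reading.
- vision.calibration(name): a dict with "mtx" (3x3 intrinsics, pixels), "eye" and "orientation" of the camera in the world. Camera axes: x right, y down, z forward; pixel columns grow to the right and rows downward; lengths in mm; the calibration is good to about 2 mm. A picture is of the moment at which its call begins: read the wrist's pose just before it. calibration takes no time and is no camera call; for the wrist camera it gives the pose at the moment of the call.
- workorder.sign_off(): hands the job in, once; it reports no verdict.
The state is a dict: "clock": time; "joints": joint angles; "qd": joint speeds; "effort": joint torques, N m; "eef_pos": TCP position; "eef_rot": TCP orientation; "wrist_force": force on the tool from outside, world axes, zero at the start; "moment": the same for the moment, N m; "finger_gap": finger opening in mm.
Only numpy, scipy, OpenCV 4.12 (cv2) and the standard library are available. Lean on these libraries where they do the work, as an engineer would, in place of code of your own. Each camera call takes 0.05 s, during which the arm holds its last target.

## Task

Lift the portafilter off the tamping stand, set it level in the coffee grinder's fork and push it in so that the basket itself presses the spring-loaded start paddle, until the basket is centred under the chute. The grinder runs only while the paddle is held in, so keep hold of the handle and keep the basket steadily there for at least three seconds; the program finishes while still holding it like that. Leave the tamper, the jug and the jar where they are.

Things in the scene. Friction and masses are not known exactly. Their poses are not given: they have to be found in the camera images.
- portafilter: loose bottomless portafilter, 0.34 kg +-20 %: steel basket ring 66 mm across, 34 mm high (rim flange 70 mm) on a level black handle. Origin: centre of the ring's underside; z up; the handle runs along its own -x. Centre of mass about 20 mm from the ring's centre towards the handle. Starts on the tamping stand, axes along the stand's within 0.05 rad
- handle_grip (a point): the good place to grip the portafilter's handle: its axis, 100 mm from the ring's centre (own -x) and 20 mm above the ring's underside; there it stays clear of the grinder's head. The handle is a straight flat-sided bar 25 mm wide (own y), 27 mm high, 55 to 154 mm from the ring's centre. Axes as the portafilter's
- tamping_stand: fixed dark wooden tamping stand, rubber foot 112 x 96 mm; origin on the worktop, under the ring's place; z up. The ring rests 50 mm above the worktop between two low side cheeks and a rear stop (tops at 60 mm); front (own -x) open, the handle juts out there over the worktop. Lift the portafilter straight up 30 mm or more to clear it
- grinder: fixed coffee grinder, 205 mm deep, 136 wide, 360 high with its hopper. Origin: centre of its foot on the worktop; z up; front along its own -x. The fork juts out of the column under the chute. The head overhangs it: front face 68 mm in front of the origin, underside 194 mm above the worktop; chute mouth 26 mm across, 168 mm above the worktop
- fork_seat (a point): where the centre of the ring's underside belongs: top of the fork's two rails, straight below the chute, 120 mm above the worktop, 55 mm in front of the grinder's origin; axes as the grinder's. The portafilter goes in along +x, handle pointing out along -x. Rails lie 18 to 34 mm to either side of the middle and reach 43 mm in front of this point
- fork_mouth (a point): middle of the fork's mouth at rail height, 47 mm in front of the seat; axes as the grinder's. Upright cheeks 12 mm above the rails leave 71 mm between them (2.5 mm each side of the ring), flaring to about 85 mm at the mouth. Open above: set the ring on the rails 15 to 30 mm short of the seat, then slide in; its rim, 34 mm over the rails, passes 14 mm under the chute
- paddle (a joint): start paddle, black plate 30 mm wide, 18 high, middle 19 mm above the rails, beyond the basket; slides in along the grinder's +x. Value in m: 0 = out, 0.016 = end stop. The ring touches it 8 mm short of the seat, so 0.008 = basket centred; the switch makes at 0.004. Spring 3 N at touch, 6.2 N at 0.008, 9.4 N at the stop; it pushes the portafilter back out when let go
- paddle_face (a point): the middle of the paddle's front face, which the ring pushes on; moves with the paddle; axes as the grinder's
- tamper: loose tamper, a steel foot 58 mm across with a dark wooden handle, 91 mm high, at the back; origin: centre of its underside; leave it alone
- jug: loose glass measuring jug, 136 x 110 x 114 mm, on the other side of the grinder from the stand; origin: centre of its underside; leave it alone
- jar: loose glass jar with a screw lid, 60 mm across, 110 mm high, at the back; origin: centre of its underside; leave it alone
Not all that is in view belongs to the job. What is shaped like the tamping_stand but blue or yellow is not meant.

How it is judged:
By the outcome, as a careful person would: the job done as asked, in the order asked, and still so for the second after the job is handed in, while the arm keeps its last pose, push and grip.
It also fails if it takes over 51 s, if anything falls off the work surface, if the arm or the gripper's body presses on something with over 40 N, if the wrist force passes 120 N, or if a joint passes its speed limit or range.

## Working session

There is one attempt and no reset: what is moved stays moved. The work goes in short steps, Python scripts to look and compute and a tool call to move; the robot and the scene stay as the last step left them, time stands still between calls to the robot, and variables do not carry over. Pictures are saved under pics/ and viewed, and the job is handed in when it is done.

Besides the shell and the picture viewer there is one more tool, called as name(argument=value, ...), one argument or row to a line, values as JSON. carry_out: Moves the arm, as the interface text tells. Its arguments: {"type":"object","properties":{"deltas":{"type":"array","items":{"type":"array"}},"grip_force":{"type":"number"}},"required":["deltas"]}

```bash
mkdir -p pics; ls
python3 - <<'E'
from cell import manip, vision, workorder
import cv2,numpy as np
print(manip.read_state())
for n in ["scene","side","wrist"]:
    c=vision.calibration(n); print(n,c)
    p,d=vision.camera(n)
    cv2.imwrite(f"pics/{n}0.png",cv2.cvtColor(p,cv2.COLOR_RGB2BGR)); np.savez(f"{n}0.npz",p=p,d=d,mtx=c["mtx"],eye=c["eye"],ori=c["orientation"])
E
```

```text
pics
{'clock': 0.0, 'joints': array([-1.35759626e+00,  3.00491316e-01,  1.52159841e+00, -3.60535764e-05,
        1.32068222e+00, -6.65923811e-02]), 'qd': array([ 0.00202524, -0.00171869, -0.00167945,  0.00142665,  0.00075057,
        0.00099946]), 'effort': array([ 1.63982645e-04, -5.31802154e+01, -3.52738059e+01,  7.08356453e-02,
        2.43719341e-02, -1.11391141e-04]), 'eef_pos': array([ 151.82769908, -528.37833249,  226.86789396]), 'eef_rot': array([-3.14041366e+00, -4.36295431e-05,  2.79801365e-01]), 'wrist_force': array([ 0.14860261, -1.13134159,  0.12380888]), 'moment': array([ 0.05133216, -0.01813296,  0.03168014]), 'finger_gap': 93.91504394082618}
scene {'mtx': array([[402.20026785,   0.        , 329.07499926],
       [  0.        , 402.20026785, 208.34375985],
       [  0.        ,   0.        ,   1.        ]]), 'eye': array([-77.13865859, 242.21627795, 956.11393124]), 'orientation': array([-2.4862227 , -0.01562747, -1.78701639])}
side {'mtx': array([[439.3030123 ,   0.        , 317.70645193],
       [  0.        , 439.3030123 , 205.92696262],
       [  0.        ,   0.        ,   1.        ]]), 'eye': array([ 297.24629092, -722.23974813,  663.69399008]), 'orientation': array([-2.14360383,  0.01138973, -0.33410806])}
wrist {'mtx': array([[276.71414794,   0.        , 318.69303853],
       [  0.        , 276.71414794, 195.07198651],
       [  0.        ,   0.        ,   1.        ]]), 'eye': array([ 213.32507705, -511.04483746,  384.45726281]), 'orientation': array([ 2.91385159e+00,  7.55759386e-04, -1.29028977e+00])}
```

View pics/scene0.png

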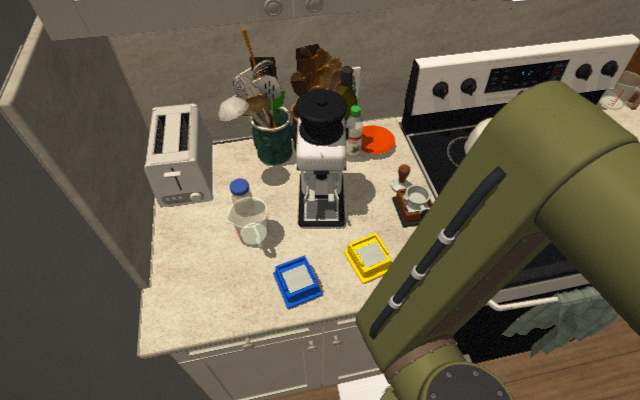

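View pics/side0.png

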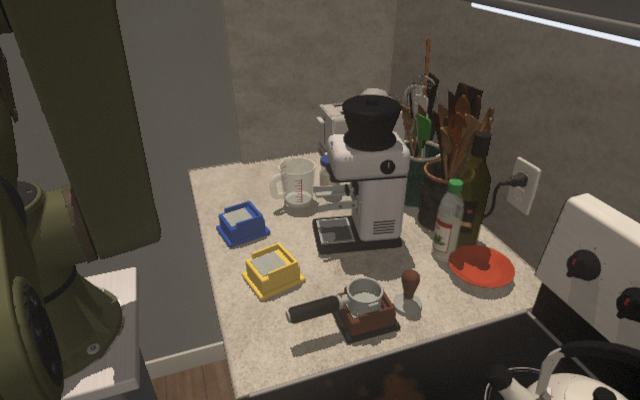

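View pics/wrist0.png

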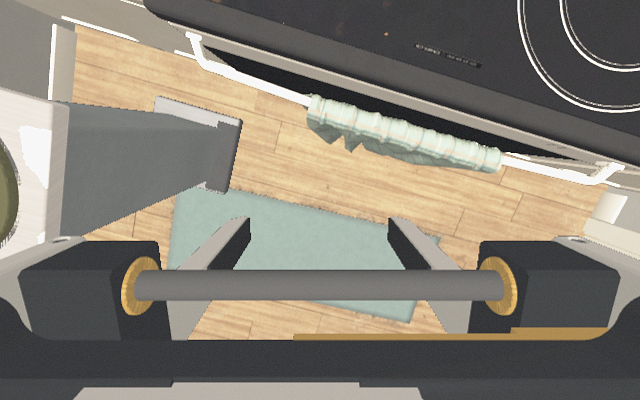

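The scene view shows the grinder at about (322,160). The side view shows the portafilter ring at about (365,293), its handle running to (290,313), and the grinder at about (365,180). The wrist view shows only the floor and the stove.

```bash
cat > h.py <<'E'
import numpy as np, cv2
from scipy.spatial.transform import Rotation as Ro
def cloud(f):
    z=np.load(f); return pts(z['d'],z['mtx'],z['eye'],z['ori']),z['p'],z['d']
def pts(d,K,eye,ori):
    R=Ro.from_euler('xyz',ori).as_matrix()
    v,u=np.indices(d.shape)
    c=np.stack([(u-K[0,2])/K[0,0]*d,(v-K[1,2])/K[1,1]*d,d],-1)
    return c@R.T+eye
def ray(uv,K,ori):
    R=Ro.from_euler('xyz',ori).as_matrix()
    uv=np.atleast_2d(uv).astype(float)
    return np.c_[(uv[:,0]-K[0,2])/K[0,0],(uv[:,1]-K[1,2])/K[1,1],np.ones(len(uv))]@R.T
def onplane(uv,K,eye,ori,z):
    r=ray(uv,K,ori); return eye+r*((z-eye[2])/r[:,2])[:,None]
E
python3 - <<'E'
from h import *
W,p,d=cloud('side0.npz')
for uv in [(240,330),(230,180),(365,293),(345,270),(384,290),(300,312),(325,305),(340,300),(365,110),(335,245),(400,245),(345,155),(330,205)]:
    print(uv,d[uv[1],uv[0]],W[uv[1],uv[0]].round(1))
W2,p2,d2=cloud('scene0.npz')
for uv in [(200,300),(415,195),(322,110),(310,160),(340,160),(305,220),(340,220)]:
    print(uv,W2[uv[1],uv[0]].round(1))
im=cv2.cvtColor(p,cv2.COLOR_RGB2BGR)
cv2.imwrite('pics/sc1.png',cv2.resize(im[250:350,270:430],(800,500),interpolation=cv2.INTER_CUBIC))
cv2.imwrite('pics/sc2.png',cv2.resize(im[90:260,280:440],(560,595),interpolation=cv2.INTER_CUBIC))
E
```

```text
(240, 330) 853.1396 [ 339.8 -116.3    0.6]
(230, 180) 1354.9796 [ 4.221e+02  4.856e+02 -4.000e-01]
(365, 293) 858.5342 [ 584.4 -155.8   54.4]
(345, 270) 998.2582 [ 5.979e+02 -2.210e+01 -4.000e-01]
(384, 290) 942.5387 [ 6.522e+02 -1.105e+02 -3.000e-01]
(300, 312) 782.6587 [ 443.3 -185.1   81.1]
(325, 305) 795.5222 [ 490.8 -184.7   81.6]
(340, 300) 809.6292 [ 522.1 -179.5   78.7]
(365, 110) 880.881 [660.4  45.7 346.9]
(335, 245) 1037.322 [598.4  43.1  23.5]
(400, 245) 1048.9701 [748.4   0.8  14.6]
(345, 155) 915.34454 [617.7  41.7 256.1]
(330, 205) 994.863 [592.3  61.5 126. ]
(200, 300) [418.1 454.   -1.2]
(415, 195) [ 595.2 -176.8   52.9]
(322, 110) [669.1  85.6 344.9]
(310, 160) [609.9 127.9 245.3]
(340, 160) [598.4  54.8 241.9]
(305, 220) [590.9 150.8  26.3]
(340, 220) [570.6  53.1  26.3]
```

View pics/sc1.png

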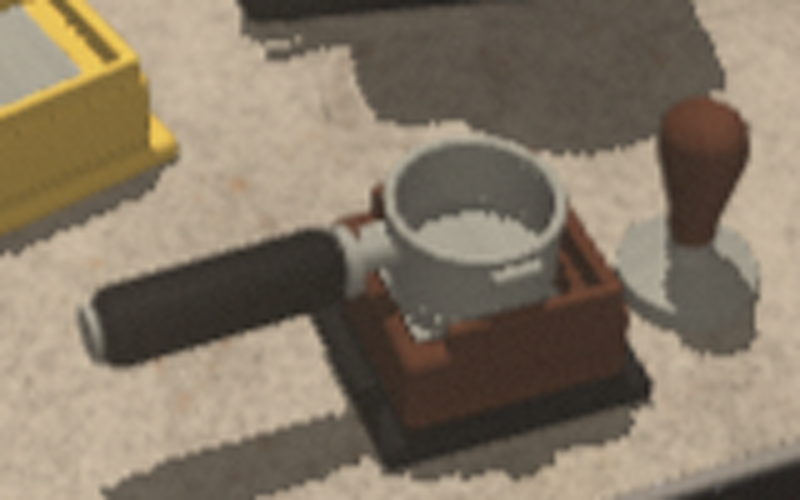

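View pics/sc2.png

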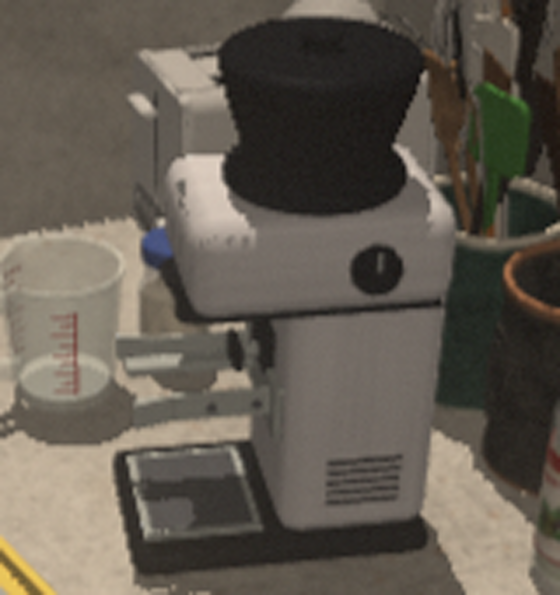

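Run:
```python
from h import *
W,p,d=cloud('side0.npz'); W2,p2,d2=cloud('scene0.npz')
def box(W,m): return W[m]
X,Y,Z=W[...,0],W[...,1],W[...,2]
ok=d>0
# rim top
m=ok&(Z>80)&(Z<90)&(X>540)&(X<640)&(Y>-220)&(Y<-110)
P=W[m][:,:2]; print('rim',len(P),cv2.fitEllipse(P.astype(np.float32)), P.min(0),P.max(0))
A=np.c_[2*P,np.ones(len(P))];s=np.linalg.lstsq(A,(P**2).sum(1),rcond=None)[0];print('circ',s[:2],np.sqrt(s[2]+s[0]**2+s[1]**2))
# handle top (dark)
dark=p.max(-1)<70
m=ok&(Z>60)&(Z<95)&(X>400)&(X<560)&(Y>-240)&(Y<-130)
P=W[m]; print('handle',len(P),P.min(0),P.max(0),np.percentile(P[:,2],[50,90,99]))
Q=P[(P[:,2]>79)&(P[:,0]<535)]
for x in range(420,545,10):
    q=Q[(Q[:,0]>=x)&(Q[:,0]<x+10)]
    if len(q): print(x,len(q),q[:,1].min().round(1),q[:,1].max().round(1),q[:,1].mean().round(1),q[:,2].mean().round(1))
# grinder points
for nm,W in(('side',W),('scene',W2)):
  X,Y,Z=W[...,0],W[...,1],W[...,2]
  for lo,hi in((8,30),(40,110),(110,124),(125,140),(200,235),(238,262),(350,365)):
    m=(X>520)&(X<820)&(Y>-30)&(Y<190)&(Z>lo)&(Z<hi)
    P=W[m][:,:2].astype(np.float32)
    if len(P)>10: print(nm,lo,hi,len(P),P.min(0).round(),P.max(0).round(),[np.round(a,2) for a in cv2.minAreaRect(P)[:2]],cv2.minAreaRect(P)[2])
```

```text
rim 270 ((573.5629272460938, -173.7488250732422), (64.12622833251953, 65.76325988769531), 1.2222238779067993) [ 540.01854167 -210.60137798] [ 607.35674873 -138.84414268]
circ [ 573.56266107 -173.77409351] 32.35934895315357
handle 1215 [ 419.60640778 -213.31472357   60.05190748] [ 559.96829589 -131.86605289   87.17957566] [79.4438876  84.25641156 85.94437264]
420 43 -190.4 -169.4 -179.3 81.3
430 54 -189.4 -166.1 -179.0 83.0
440 56 -188.9 -166.1 -179.5 83.1
450 55 -188.6 -167.6 -179.1 83.1
460 51 -187.8 -165.8 -178.3 83.1
470 53 -187.0 -165.8 -178.5 83.1
480 57 -188.3 -164.0 -177.8 82.9
490 50 -186.5 -164.1 -177.9 82.6
500 52 -186.2 -164.7 -176.8 83.1
510 42 -187.0 -165.1 -176.7 82.2
520 15 -185.5 -168.6 -177.0 81.7
side 8 30 1819 [557.   1.] [756. 167.] [array([667.58,  85.26]), array([137.82, 203.23])] 78.34297180175781
side 40 110 1182 [651.   9.] [757. 131.] [array([687.68,  52.55]), array([ 73.88, 141.52])] 36.23093032836914
side 110 124 650 [563.  11.] [753. 151.] [array([665.18,  75.59]), array([ 95.01, 206.62])] 71.37987518310547
side 125 140 573 [563.  10.] [757. 151.] [array(
[... 458 characters left out ...]
ay([145.82, 280.3 ])] 74.7267837524414
scene 40 110 372 [652. -30.] [820. 142.] [array([716.92,  32.11]), array([ 93.31, 219.04])] 36.746280670166016
scene 110 124 385 [564. -30.] [815. 149.] [array([704.31,  73.94]), array([117.44, 279.74])] 69.5391616821289
scene 125 140 203 [566.  32.] [683. 151.] [array([622.99,  96.04]), array([108.69, 101.61])] 78.24761199951172
scene 200 235 469 [596.  10.] [692. 158.] [array([628.39,  72.35]), array([ 78.54, 160.86])] 20.5037784576416
scene 238 262 1057 [597.   5.] [766. 157.] [array([679.22,  79.54]), array([136.46, 155.71])] 79.04054260253906
scene 350 365 73 [679.  70.] [705.  95.] [array([691.16,  83.34]), array([23.97, 25.52])] 79.39722442626953
```

Run:
```python
from h import *
W,p,d=cloud('side0.npz'); W2,p2,d2=cloud('scene0.npz')
def line(P,nm):
    # robust yaw of vertical plane, P Nx3
    vx,vy,x0,y0=cv2.fitLine(P[:,:2].astype(np.float32),cv2.DIST_HUBER,0,.01,.01).ravel()
    if vx<0: vx,vy=-vx,-vy
    r=(P[:,0]-x0)*-vy+(P[:,1]-y0)*vx
    print(nm,len(P),'yaw',np.arctan2(vy,vx).round(4),'pt',x0.round(1),y0.round(1),'rms',np.std(r).round(2))
X,Y,Z=W[...,0],W[...,1],W[...,2]
c,s=np.cos(-.2),np.sin(-.2)
def loc(W,o=(667.6,85.3),y=-.2):
    c,s=np.cos(y),np.sin(y); D=W[...,:2]-np.array(o)
    return np.stack([D[...,0]*c+D[...,1]*s,-D[...,0]*s+D[...,1]*c,W[...,2]],-1)
L=loc(W)
for lo,hi in((40,70),(70,100),(60,180),(205,235)):
    m=(L[...,2]>lo)&(L[...,2]<hi)&(L[...,1]<-40)&(L[...,1]>-75)&(L[...,0]>-15)&(L[...,0]<75)
    print(lo,np.percentile(L[m][:,1],[5,50,95]).round(1)); line(W[m],'sidepl%d'%lo)
for nm,L in (('side',loc(W)),('scene',loc(W2))):
  m=(L[...,0]<-12)&(L[...,0]>-130)&(abs(L[...,1])<60)&(L[...,2]>95)&(L[...,2]<160)
  P=L[m]; print(nm,len(P),np.percentile(P,[1,50,99],axis=0).round(1).tolist())
  for x in range(-105,-15,10):
    q=P[(P[:,0]>=x)&(P[:,0]<x+10)]
    for a,b in((-60,0),(0,60)):
      r=q[(q[:,1]>a)&(q[:,1]<b)]
      if len(r)>3: print(x,a,len(r),'y',np.percentile(r[:,1],[2,50,98]).round(1),'z',np.percentile(r[:,2],[2,50,98]).round(1))
  m=(L[...,2]>8)&(L[...,2]<35)&(abs(L[...,1])<90)&(abs(L[...,0])<120)
  P=L[m];print('foot',np.percentile(P,[.5,99.5],axis=0).round(1).tolist())
```

```text
40 [-59.4 -56.4 -49.3]
sidepl40 338 yaw -0.245 pt 693.4 22.5 rms 2.78
70 [-58.9 -56.4 -46.8]
sidepl70 366 yaw -0.2441 pt 693.5 22.6 rms 3.01
60 [-59.1 -56.3 -46.9]
sidepl60 1585 yaw -0.2446 pt 693.4 22.8 rms 3.12
205 [-71.1 -60.9 -58.4]
sidepl205 460 yaw -0.2264 pt 676.7 21.1 rms 3.93
side 715 [[-97.4, -44.1, 113.1], [-54.9, 18.4, 122.7], [-13.6, 46.1, 148.6]]
-105 -60 10 y [-45.7 -44.4 -43.3] z [114.8 122.9 131.6]
-105 0 12 y [41.2 45.5 47.4] z [112.9 123.3 132. ]
-95 -60 42 y [-44.  -41.4 -17.8] z [113.9 122.6 132.9]
-95 0 53 y [20.2 41.6 46.6] z [115.  120.6 132.7]
-85 -60 33 y [-41.8 -38.3 -28.3] z [113.8 124.5 132.4]
-85 0 48 y [19.6 38.4 44.3] z [113.6 120.9 132.8]
-75 -60 32 y [-39.6 -37.1 -34.9] z [114.4 123.6 132.7]
-75 0 45 y [19.4 33.1 41.6] z [114.  121.  131.8]
-65 -60 36 y [-40.6 -37.8 -34.4] z [113.4 123.3 132.5]
-65 0 46 y [19.2 35.  41.5] z [114.  121.9 132.9]
-55 -60 35 y [-41.7 -37.3 -33.5] z [114.7 125.9 133.2]
-55 0 46 y [19.4 35.9 40. ] z [114.5 120.7 132.7]
-45 -60 32 y [-39.3 -37.1 -35.2] z [113.7 123.6 133.4]
-45 0 48 y [18.3 34.8 40.3] z [114.  121.3 132.3]

[... 524 characters left out ...]
 z [114.7 120.1 132.3]
-75 -60 28 y [-36.9 -29.  -18.2] z [115.4 121.1 132.1]
-75 0 24 y [22.1 33.  40.7] z [116.  121.2 132.8]
-65 -60 18 y [-37.  -26.5 -18.4] z [118.3 120.7 132.8]
-65 0 25 y [22.3 33.  40.9] z [116.2 119.5 132.5]
-55 -60 20 y [-37.4 -28.1 -18.5] z [118.3 121.1 133.2]
-55 0 22 y [22.3 31.8 41.1] z [117.9 120.  132.2]
-45 -60 22 y [-36.5 -22.8 -16. ] z [115.  121.  133.9]
-45 0 19 y [22.4 30.6 41.3] z [118.3 120.3 133.3]
-35 -60 18 y [-35.1 -24.4 -16.2] z [117.3 118.6 132.5]
-35 0 20 y [22.4 32.1 41.4] z [117.5 120.9 134.2]
-25 -60 23 y [-38.5 -24.6 -13.1] z [117.4 120.9 133.1]
-25 0 21 y [15.1 28.  38.8] z [118.3 121.1 144.4]
foot [[-100.1, -65.8, 9.3], [78.9, 69.4, 33.5]]
```

carry_out(
  deltas=[
    [[2.9,-1.77,0],0,1],
    [[2.9,-1.77,0],0,1],
    [[2.9,-1.77,0],0,1],
    [[2.9,-1.77,0],0,1],
    [[2.9,-1.77,0],0,1],
    [[2.9,-1.77,0],0,1],
    [[2.9,-1.77,0],0,1],
    [[2.9,-1.77,0],0,1],
    [[2.9,-1.77,0],0,1],
    [[2.9,-1.77,0],0,1],
    [[2.9,-1.77,0],0,1],
    [[2.9,-1.77,0],0,1],
    [[2.9,-1.77,0],0,1],
    [[2.9,-1.77,0],0,1],
    [[0,0,0],0,1],
    [[0,0,0],0,1],
  ],
  grip_force=60,
)

```text
clock: 1.48
eef_pos: [474.1, -177.2, 227.0]
eef_rot: [-3.141, 0.001, 0.283]
wrist_force: [-0.5, -0.2, 0.3]
finger_gap: 94.2
```

```bash
cat > snap.py <<'E'
import sys
from cell import manip, vision
import cv2,numpy as np
tag=sys.argv[1]
s=manip.read_state(); print({k:np.round(s[k],3).tolist() for k in('clock','joints','eef_pos','eef_rot','wrist_force','moment','finger_gap')})
for n in sys.argv[2:]:
    c=vision.calibration(n); p,d=vision.camera(n)
    cv2.imwrite(f"pics/{n}{tag}.png",cv2.cvtColor(p,cv2.COLOR_RGB2BGR)); np.savez(f"{n}{tag}.npz",p=p,d=d,mtx=c["mtx"],eye=c["eye"],ori=c["orientation"])
E
python3 snap.py 1 wrist
```

```text
{'clock': 1.483, 'joints': [-0.43, 0.203, 1.643, -0.0, 1.296, 0.858], 'eef_pos': [474.136, -177.231, 227.026], 'eef_rot': [-3.141, 0.001, 0.283], 'wrist_force': [-0.529, -0.227, 0.251], 'moment': [-0.027, -0.003, 0.008], 'finger_gap': 94.234}
```

View pics/wrist1.png

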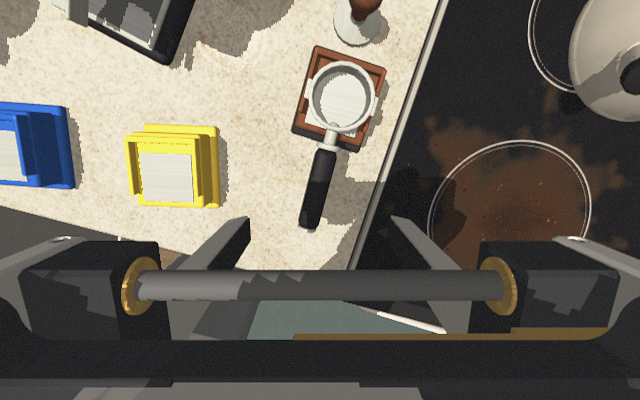

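The wrist view shows the brown stand with the ring at about (340,95), and the handle running down to (310,228).

Run:
```python
from h import *
W,p,d=cloud('wrist1.npz')
X,Y,Z=W[...,0],W[...,1],W[...,2]
v,u=np.indices(d.shape)
m=(d>0)&(v<240)&(Z>78)&(Z<92)&(X>535)&(X<620)&(Y>-225)&(Y<-125)
P=W[m][:,:2]; print('rim',len(P),P.min(0),P.max(0),np.median(W[m][:,2])); 
e=cv2.minEnclosingCircle(P.astype(np.float32)); print(e)
m=(d>0)&(v<240)&(v>140)&(Z>76)&(Z<92)&(X>410)&(X<525)&(Y>-215)&(Y<-145)
Q=W[m];print(len(Q),Q.min(0),Q.max(0),np.median(Q[:,2]))
for x in range(415,525,10):
    q=Q[(Q[:,0]>=x)&(Q[:,0]<x+10)]
    if len(q): print(x,len(q),q[:,1].min().round(1),q[:,1].max().round(1),q[:,1].mean().round(1))
vx,vy,x0,y0=cv2.fitLine(Q[:,:2].astype(np.float32),cv2.DIST_L2,0,.01,.01).ravel();print(vy/vx,x0,y0)
```

```text
rim 1191 [ 540.30445135 -210.52383951] [ 609.16734162 -133.63912574] 83.81992866978129
((575.08740234375, -172.19430541992188), 39.056793212890625)
1890 [ 420.8821953  -188.58924202   76.09438131] [ 524.94240893 -161.69604226   86.00743344] 82.84828330007713
415 56 -186.3 -167.0 -176.4
425 132 -188.5 -164.4 -175.8
435 177 -188.6 -163.9 -175.8
445 181 -188.4 -163.7 -175.9
455 181 -187.8 -163.4 -175.4
465 193 -187.5 -162.9 -174.8
475 189 -187.4 -162.5 -174.7
485 195 -187.3 -162.5 -174.4
495 200 -186.7 -162.0 -174.1
505 203 -186.1 -161.7 -173.6
515 183 -185.3 -161.7 -173.7
0.030863741 475.61914 -174.81313
```

carry_out(
  deltas=[
    [[0,0,0],-7,1],
    [[0,0,0],-7,1],
    [[0,0,0],-7,1],
    [[0,0,0],-7,1],
    [[0,0,0],-7,1],
    [[0,0,0],-7,1],
    [[0,0,0],-7,1],
    [[0,0,0],-7,1],
    [[0,0,0],-7,1],
    [[0,0,0],-7,1],
    [[0,0,0],-7,1],
    [[0,0,0],-7,1],
    [[0,0,0],-7,1],
    [[0,0,0],-7,1],
    [[0,0,0],-7,1],
    [[0,0,0],-7,1],
    [[0,0,0],-7,1],
    [[0,0,0],-7,1],
    [[0,0,0],-7,1],
    [[0,0,0],-7,1],
  ],
)

```text
clock: 3.2
eef_pos: [472.8, -179.5, 227.5]
eef_rot: [-3.141, -0.0, 2.728]
wrist_force: [-0.2, 0.5, -1.1]
finger_gap: 93.8
```

carry_out(
  deltas=[
    [[0,0,0],-6.4,1],
    [[0,0,0],-6.4,1],
    [[0,0,0],-6.4,1],
    [[0,0,0],-6.4,1],
    [[0,0.17,2],0,1],
    [[0,0,3],0,1],
    [[0,0,3],0,1],
    [[0,0,2],0,1],
    [[0,0,0],0,1],
    [[0,0,0],0,1],
    [[0,0,0],0,1],
  ],
)

```text
clock: 4.12
eef_pos: [473.9, -177.5, 128.9]
eef_rot: [-3.141, 0.002, -3.114]
wrist_force: [0.2, -0.1, 0.2]
finger_gap: 94.4
```

carry_out(
  deltas=[
    [[0,0.2,1.5],0,1],
    [[0,0,1.5],0,1],
    [[0,0,1.5],0,1],
    [[0,0,1.1],0,1],
    [[0,0,0],0,1],
    [[0,0,0],0,1],
    [[0,0,0],0,1],
  ],
)

```text
clock: 4.7
eef_pos: [474.1, -175.0, 72.7]
eef_rot: [-3.141, 0.001, -3.113]
wrist_force: [-0.2, -0.3, -0.2]
finger_gap: 93.5
```

```bash
python3 snap.py 2 side
```

```text
{'clock': 4.7, 'joints': [-0.426, 0.392, 1.795, -0.0, 0.953, -2.025], 'eef_pos': [474.103, -174.972, 72.664], 'eef_rot': [-3.141, 0.001, -3.113], 'wrist_force': [-0.23, -0.281, -0.183], 'moment': [0.015, -0.116, -0.008], 'finger_gap': 93.515}
```

View pics/side2.png

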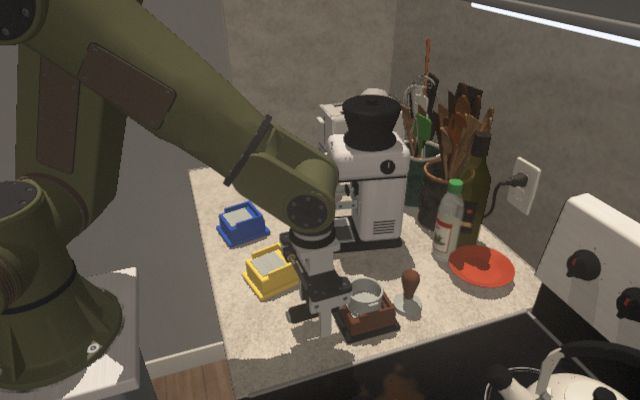

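The fingers straddle the handle at about (320,305), with the ring still in the stand at (363,292). Closing now.

carry_out(
  deltas=[
    [[0,0,0],0,0],
    [[0,0,0],0,0],
    [[0,0,0],0,0],
    [[0,0,0],0,0],
    [[0,0,0],0,0],
    [[0,0,0],0,0],
    [[0,0,0],0,0],
    [[0,0,0],0,0],
    [[0,0,0],0,0],
    [[0,0,0],0,0],
    [[0,0,0],0,0],
    [[0,0,0],0,0],
  ],
  grip_force=60,
)

```text
clock: 5.75
eef_pos: [473.6, -174.6, 71.4]
eef_rot: [-3.142, 0.0, -3.113]
wrist_force: [-0.2, -0.6, 0.6]
finger_gap: 24.5
```

Gripped (24.5 mm). Lift slowly.

carry_out(
  deltas=[
    [[0,0,-0.5],0,0],
    [[0,0,-0.8],0,0],
    [[0,0,-1.2],0,0],
    [[0,0,-1.5],0,0],
    [[0,0,-2],0,0],
    [[0,0,-2],0,0],
    [[0,0,-2],0,0],
    [[0,0,-1],0,0],
    [[0,0,0],0,0],
    [[0,0,0],0,0],
    [[0,0,0],0,0],
  ],
)

```text
clock: 6.67
eef_pos: [473.1, -174.4, 180.3]
eef_rot: [3.141, -0.002, -3.113]
wrist_force: [-0.4, -1.0, -2.5]
finger_gap: 24.7
```

```bash
python3 snap.py 3 side scene
```

```text
{'clock': 6.667, 'joints': [-0.426, 0.245, 1.706, 0.0, 1.193, -2.025], 'eef_pos': [473.074, -174.398, 180.286], 'eef_rot': [3.141, -0.002, -3.113], 'wrist_force': [-0.359, -0.953, -2.451], 'moment': [0.092, 0.085, -0.023], 'finger_gap': 24.706}
```

View pics/side3.png

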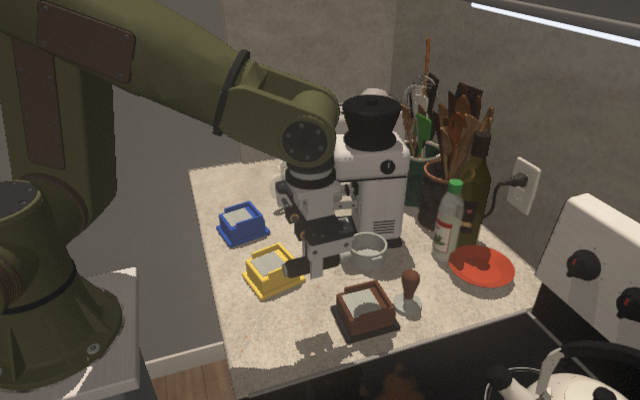

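View pics/scene3.png

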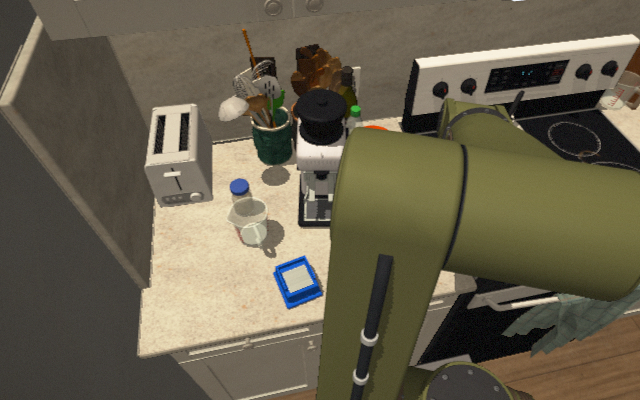

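Side view: the portafilter is held, with the ring at (367,248) clear of the stand. The arm blocks the scene view. Next I measure the ring's tilt and its position in the hand.

```bash
cat > ring.py <<'E'
import sys
from h import *
def ring(f,cx,cy,z0,r=60,tol=9):
    W,p,d=cloud(f)
    X,Y,Z=W[...,0],W[...,1],W[...,2]
    m=(d>0)&(np.hypot(X-cx,Y-cy)<r)&(abs(Z-z0)<tol)
    P=W[m]
    A=np.c_[P[:,0]-cx,P[:,1]-cy,np.ones(len(P))]
    w=np.ones(len(P),bool)
    for _ in range(5):
        s=np.linalg.lstsq(A[w],P[w,2],rcond=None)[0]; res=P[:,2]-A@s; w=(res>-1.5)&(res<3)
    print('plane tilt x,y',s.round(4),len(P),w.sum())
    Q=P[w]; print(Q.min(0).round(1),Q.max(0).round(1), cv2.minEnclosingCircle(Q[:,:2].astype(np.float32)))
    # crude outer circle: max radial
ring(sys.argv[1],*map(float,sys.argv[2:5]))
E
python3 ring.py side0.npz 574.5 -173 84
python3 ring.py side3.npz 573 -172 192
python3 - <<'E'
from h import *
W,p,d=cloud('side3.npz')
X,Y,Z=W[...,0],W[...,1],W[...,2]
m=(d>0)&(X>400)&(X<455)&(abs(Y+175)<40)&(Z>165)&(Z<200)
Q=W[m];print(len(Q),Q.min(0),Q.max(0),np.median(Q[Q[:,2]>188],0))
E
```

```text
plane tilt x,y [ 1.55000e-02 -2.90000e-03  8.43033e+01] 479 205
[ 514.8 -208.4   82. ] [ 607.4 -138.8   86.8] ((561.1605834960938, -175.35220336914062), 46.433349609375)
plane tilt x,y [ 1.560000e-02 -4.600000e-03  1.921889e+02] 469 181
[ 514.1 -207.7  190.1] [ 608.1 -137.   195.1] ((561.1024780273438, -175.07598876953125), 47.403987884521484)
390 [ 419.30228738 -191.17242211  168.08994095] [ 454.97819234 -165.0857752   194.7977223 ] [ 438.17209    -179.83770025  191.67818785]
```

carry_out(
  deltas=[
    [[0,0,0],3,0],
    [[0,0,0],4,0],
    [[0,0,0],4,0],
    [[0,0,0],2.1,0],
    [[0.5,1.15,0],0,0],
    [[1.0,2.4,0],0,0],
    [[1.2,2.8,0],0,0],
    [[1.2,2.8,0],0,0],
    [[1.2,2.8,0],0,0],
    [[1.2,2.8,0],0,0],
    [[1.2,2.8,0],0,0],
    [[1.2,2.8,0],0,0],
    [[1.2,2.8,0],0,0],
    [[1.2,2.8,0],0,0],
    [[1.0,2.3,0],0,0],
    [[0.5,1.15,0],0,0],
    [[0,0,0],0,0],
    [[0,0,0],0,0],
    [[0,0,0],0,0],
  ],
)

```text
clock: 8.35
eef_pos: [408.3, 138.2, 181.2]
eef_rot: [-3.141, -0.001, 2.942]
wrist_force: [-0.2, 0.8, -2.0]
finger_gap: 24.7
```

```bash
python3 snap.py 4 side scene
```

```text
{'clock': 8.35, 'joints': [0.241, 0.082, 1.895, -0.0, 1.166, -1.13], 'eef_pos': [408.325, 138.195, 181.161], 'eef_rot': [-3.141, -0.001, 2.942], 'wrist_force': [-0.169, 0.813, -2.011], 'moment': [0.058, 0.076, 0.03], 'finger_gap': 24.666}
```

View pics/side4.png

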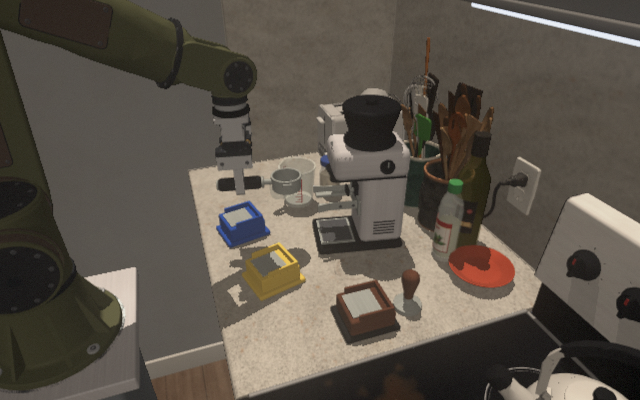

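View pics/scene4.png

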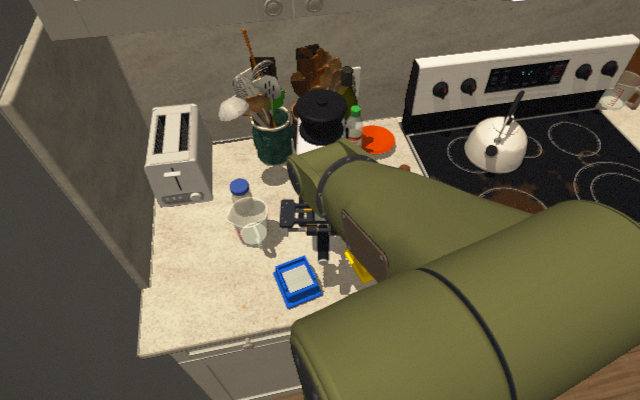

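The side view shows the ring at (286,182) in front of the fork at (330,190), roughly in line. Lower it, move closer, then measure both in the same image.

carry_out(
  deltas=[
    [[0,0,1.2],0,0],
    [[0,0,1.3],0,0],
    [[0,0,0.6],0,0],
    [[-1,0,0],0,0],
    [[-1.5,0,0],0,0],
    [[-1,0,0],0,0],
    [[0,0,0],0,0],
    [[0,0,0],0,0],
  ],
)

```text
clock: 9.12
eef_pos: [443.2, 131.3, 150.5]
eef_rot: [-3.142, -0.0, 2.941]
wrist_force: [-0.5, 0.3, -3.1]
finger_gap: 24.3
```

```bash
python3 snap.py 5 side
python3 - <<'E'
from h import *
W,p,d=cloud('side5.npz')
im=cv2.cvtColor(p,cv2.COLOR_RGB2BGR)
cv2.imwrite('pics/c5.png',cv2.resize(im[140:240,240:400],(800,500),interpolation=cv2.INTER_CUBIC))
def loc(W,o=(667.6,85.3),y=-.2):
    c,s=np.cos(y),np.sin(y); D=W[...,:2]-np.array(o)
    return np.stack([D[...,0]*c+D[...,1]*s,-D[...,0]*s+D[...,1]*c,W[...,2]],-1)
L=loc(W)
m=(d>0)&(L[...,0]<-85)&(L[...,0]>-175)&(abs(L[...,1])<50)&(abs(L[...,2]-162)<6)
P=L[m];print(len(P),P.min(0),P.max(0),np.median(P,0))
for x in range(-165,-85,6):
    q=P[(P[:,0]>=x)&(P[:,0]<x+6)]
    if len(q):print(x,len(q),q[:,1].min().round(1),q[:,1].max().round(1),q[:,2].mean().round(1))
m=(d>0)&(L[...,0]<-180)&(L[...,0]>-300)&(abs(L[...,1])<30)&(L[...,2]>120)&(L[...,2]<166)
P=L[m];print(len(P),P.min(0),P.max(0))
for x in range(-290,-180,10):
    q=P[(P[:,0]>=x)&(P[:,0]<x+10)]
    if len(q):print(x,len(q),q[:,1].min().round(1),q[:,1].max().round(1),q[:,2].max().round(1))
E
python3 ring.py side5.npz 547 110 162
```

```text
{'clock': 9.117, 'joints': [0.209, 0.19, 1.85, 0.0, 1.102, -1.161], 'eef_pos': [443.156, 131.307, 150.496], 'eef_rot': [-3.142, -0.0, 2.941], 'wrist_force': [-0.507, 0.272, -3.128], 'moment': [0.151, 0.099, 0.034], 'finger_gap': 24.283}
231 [-171.5323292   -41.57192811  156.03549205] [-95.22268392  32.83943537 164.93508239] [-129.47910788   -3.55027986  161.19401624]
-165 13 -13.2 9.2 161.6
-159 22 -21.2 18.5 161.1
-153 17 -29.2 23.8 161.0
-147 21 -32.8 28.6 160.5
-141 21 -39.3 32.3 159.9
-135 23 -40.9 32.0 160.1
-129 19 -41.6 32.8 160.1
-123 22 -40.2 32.1 160.5
-117 18 -33.6 30.3 160.6
-111 19 -30.5 27.9 160.7
-105 24 -24.1 21.7 160.8
-99 10 -14.6 13.6 163.0
570 [-282.18235031  -28.13580672  128.71652978] [-180.22203675   10.98181559  165.86616767]
-290 10 -13.8 2.8 161.4
-280 53 -15.2 11.0 163.1
-270 60 -15.0 7.2 164.4
-260 57 -15.4 3.5 165.3
-250 54 -25.5 3.4 164.6
-240 55 -28.1 -16.6 165.9
-230 58 -27.4 1.8 165.6
-220 57 -15.2 2.7 164.1
-210 59 -15.5 10.5 164.0
-200 56 -14.7 5.4 164.1
-190 51 -15.8 3.4 163.3
plane tilt x,y [6.800000e-03 1.400000e-03 1.625612e+02] 314 127
[487.6  73.8 160.8] [574.7 144.  164.9] ((531.1795654296875, 111.73324584960938), 43.869781494140625)
```

View pics/c5.png

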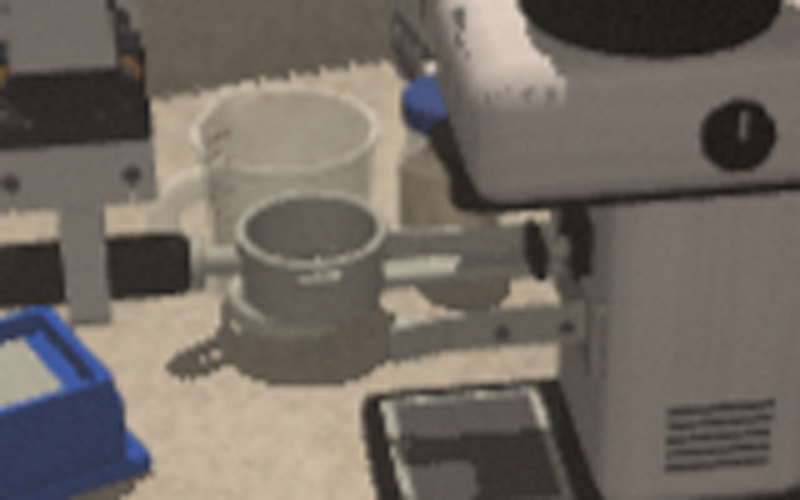

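Chord widths put the ring about 2.5 mm to the right of the fork's middle and about 75 mm short of the seat, and it is level. I shift it sideways and ease it into the mouth.

carry_out(
  deltas=[
    [[0,0.25,0],0,0],
    [[-0.8,0,0],0,0],
    [[-0.8,0,0],0,0],
    [[-0.4,0,0],0,0],
    [[-0.4,0,0],0,0],
    [[-0.4,0,0],0,0],
    [[-0.4,0,0],0,0],
    [[-0.4,0,0],0,0],
    [[0,0,0],0,0],
    [[0,0,0],0,0],
  ],
)

```text
clock: 10.0
eef_pos: [478.6, 126.8, 150.3]
eef_rot: [-3.142, -0.0, 2.941]
wrist_force: [-1.2, 0.2, -2.6]
finger_gap: 24.4
```

```bash
python3 snap.py 6 side
python3 - <<'E'
from h import *
W,p,d=cloud('side6.npz')
im=cv2.cvtColor(p,cv2.COLOR_RGB2BGR)
cv2.imwrite('pics/c6.png',cv2.resize(im[140:240,240:400],(800,500),interpolation=cv2.INTER_CUBIC))
E
```

```text
{'clock': 10.0, 'joints': [0.185, 0.26, 1.762, 0.0, 1.119, -1.185], 'eef_pos': [478.65, 126.827, 150.315], 'eef_rot': [-3.142, -0.0, 2.941], 'wrist_force': [-1.215, 0.234, -2.606], 'moment': [0.056, 0.202, 0.017], 'finger_gap': 24.369}
```

View pics/c6.png

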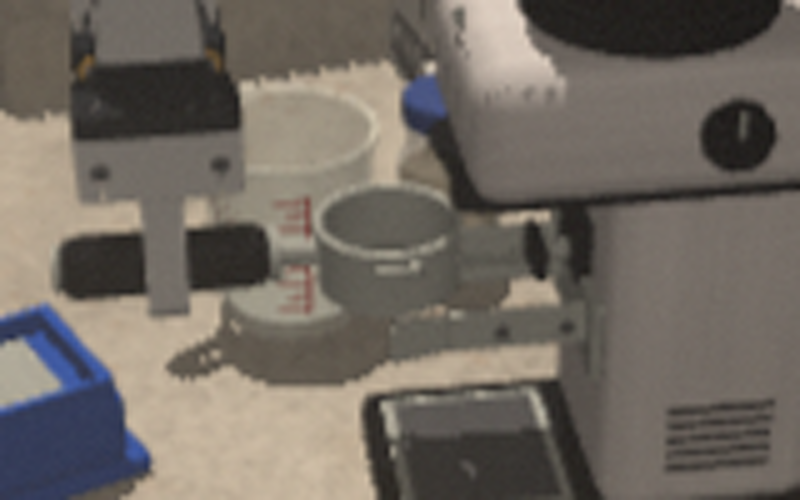

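The ring (zoomed crop, at 385,250) is entering between the cheeks with no contact force. Advance 11 mm more, then lower onto the rails slowly.

carry_out(
  deltas=[
    [[-0.4,0,0],0,0],
    [[-0.4,0,0],0,0],
    [[-0.3,0,0],0,0],
    [[0,0,0.3],0,0],
    [[0,0,0.2],0,0],
    [[0,0,0.1],0,0],
    [[0,0,0.1],0,0],
    [[0,0,0],0,0],
    [[0,0,0],0,0],
  ],
)

```text
clock: 10.8
eef_pos: [489.3, 124.7, 143.4]
eef_rot: [3.142, -0.0, 2.941]
wrist_force: [0.2, 1.1, -2.2]
finger_gap: 24.3
```

carry_out(
  deltas=[
    [[0,0,0.07],0,0],
    [[0,0,0.07],0,0],
    [[0,0,0],0,0],
    [[0,0,0],0,0],
    [[0,0,0],0,0],
  ],
)

```text
clock: 11.22
eef_pos: [489.4, 124.7, 142.1]
eef_rot: [3.142, 0.0, 2.941]
wrist_force: [-0.3, -0.3, -3.4]
finger_gap: 24.9
```

```bash
python3 snap.py 7 side
python3 - <<'E'
from h import *
W,p,d=cloud('side7.npz')
im=cv2.cvtColor(p,cv2.COLOR_RGB2BGR)
cv2.imwrite('pics/c7.png',cv2.resize(im[140:240,240:400],(800,500),interpolation=cv2.INTER_CUBIC))
E
```

```text
{'clock': 11.217, 'joints': [0.177, 0.291, 1.744, 0.0, 1.107, -1.194], 'eef_pos': [489.397, 124.726, 142.076], 'eef_rot': [3.142, 0.0, 2.941], 'wrist_force': [-0.34, -0.32, -3.362], 'moment': [0.047, 0.039, -0.04], 'finger_gap': 24.852}
```

View pics/c7.png

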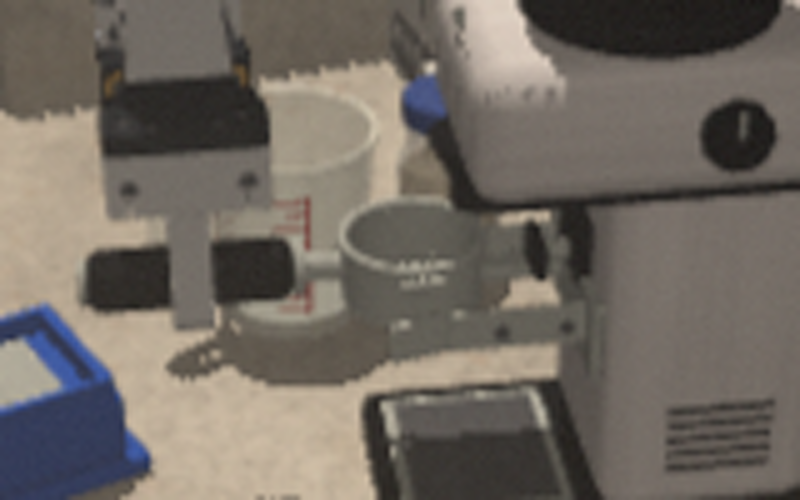

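The ring sits between the cheeks; the near cheek overlaps its bottom. The gripper still carries the weight (Fz −3.4 N), so lower in 0.5 mm steps until the rails take some of it.

carry_out(
  deltas=[
    [[0,0,0.05],0,0],
    [[0,0,0],0,0],
    [[0,0,0],0,0],
    [[0,0,0],0,0],
  ],
)

```text
clock: 11.6
eef_pos: [489.4, 124.7, 141.6]
eef_rot: [3.141, 0.0, 2.941]
wrist_force: [-0.6, 0.4, -1.9]
finger_gap: 24.8
```

carry_out(
  deltas=[
    [[0,0,0.05],0,0],
    [[0,0,0],0,0],
    [[0,0,0],0,0],
    [[0,0,0],0,0],
  ],
)

```text
clock: 11.93
eef_pos: [489.5, 124.7, 141.2]
eef_rot: [3.141, 0.0, 2.941]
wrist_force: [-2.1, 0.0, 2.5]
finger_gap: 24.9
```

carry_out(
  deltas=[
    [[0,0,0.05],0,0],
    [[0,0,0],0,0],
    [[0,0,0],0,0],
    [[0,0,0],0,0],
  ],
)

```text
clock: 12.27
eef_pos: [489.5, 124.8, 140.9]
eef_rot: [3.141, 0.0, 2.941]
wrist_force: [-4.6, 0.4, 4.3]
finger_gap: 24.6
```

Contact with the rails was at about z=141.4. Ease back 0.6 mm and slide in, watching for the paddle force.

carry_out(
  deltas=[
    [[0,0,-0.06],0,0],
    [[-0.2,0,0],0,0],
    [[-0.2,0,0],0,0],
    [[-0.2,0,0],0,0],
    [[-0.2,0,0],0,0],
    [[-0.2,0,0],0,0],
    [[0,0,0],0,0],
    [[0,0,0],0,0],
  ],
)

```text
clock: 12.93
eef_pos: [499.7, 122.6, 141.2]
eef_rot: [3.141, 0.001, 2.941]
wrist_force: [1.8, 0.4, 1.2]
finger_gap: 24.6
```

carry_out(
  deltas=[
    [[-0.2,0,0],0,0],
    [[-0.2,0,0],0,0],
    [[0,0,0],0,0],
    [[0,0,0],0,0],
  ],
)

```text
clock: 13.27
eef_pos: [503.4, 121.9, 141.2]
eef_rot: [3.141, 0.001, 2.941]
wrist_force: [-0.2, -0.2, 2.3]
finger_gap: 24.8
```

carry_out(
  deltas=[
    [[-0.2,0,0],0,0],
    [[0,0,0],0,0],
    [[0,0,0],0,0],
  ],
)

```text
clock: 13.52
eef_pos: [505.2, 121.5, 141.2]
eef_rot: [3.142, 0.0, 2.941]
wrist_force: [-1.3, 0.7, 3.7]
finger_gap: 24.5
```

carry_out(
  deltas=[
    [[-0.2,0,0],0,0],
    [[0,0,0],0,0],
    [[0,0,0],0,0],
  ],
)

```text
clock: 13.77
eef_pos: [507.2, 121.1, 141.2]
eef_rot: [3.142, 0.0, 2.941]
wrist_force: [-1.9, -0.2, 4.1]
finger_gap: 24.4
```

carry_out(
  deltas=[
    [[0,0,-0.04],0,0],
    [[-0.1,0,0],0,0],
    [[0,0,0],0,0],
    [[0,0,0],0,0],
  ],
)

```text
clock: 14.1
eef_pos: [508.0, 120.9, 141.4]
eef_rot: [-3.141, -0.0, 2.941]
wrist_force: [-1.3, 0.4, 0.7]
finger_gap: 24.3
```

carry_out(
  deltas=[
    [[-0.1,0,0],0,0],
    [[0,0,0],0,0],
    [[0,0,0],0,0],
  ],
)

```text
clock: 14.35
eef_pos: [509.0, 120.7, 141.4]
eef_rot: [-3.142, -0.0, 2.941]
wrist_force: [-0.6, -0.1, -0.1]
finger_gap: 24.7
```

carry_out(
  deltas=[
    [[-0.1,0,0],0,0],
    [[0,0,0],0,0],
    [[0,0,0],0,0],
  ],
)

```text
clock: 14.6
eef_pos: [510.1, 120.5, 141.5]
eef_rot: [-3.142, 0.0, 2.941]
wrist_force: [0.4, 0.0, -1.5]
finger_gap: 25.2
```

carry_out(
  deltas=[
    [[-0.1,0,0],0,0],
    [[0,0,0],0,0],
    [[0,0,0],0,0],
  ],
)

```text
clock: 14.85
eef_pos: [511.0, 120.3, 141.5]
eef_rot: [-3.142, 0.0, 2.941]
wrist_force: [0.5, 0.0, -1.5]
finger_gap: 24.6
```

carry_out(
  deltas=[
    [[-0.1,0,0],0,0],
    [[0,0,0],0,0],
    [[0,0,0],0,0],
  ],
)

```text
clock: 15.1
eef_pos: [511.8, 120.1, 141.5]
eef_rot: [-3.141, -0.0, 2.941]
wrist_force: [-2.2, 1.2, -0.8]
finger_gap: 24.9
```

carry_out(
  deltas=[
    [[-0.1,0,0],0,0],
    [[0,0,0],0,0],
    [[0,0,0],0,0],
  ],
)

```text
clock: 15.35
eef_pos: [512.7, 120.0, 141.5]
eef_rot: [-3.142, -0.001, 2.941]
wrist_force: [-5.1, 0.2, 0.5]
finger_gap: 24.7
```

```bash
python3 snap.py 8 side
python3 - <<'E'
from h import *
W,p,d=cloud('side8.npz')
im=cv2.cvtColor(p,cv2.COLOR_RGB2BGR)
cv2.imwrite('pics/c8.png',cv2.resize(im[150:230,280:408],(800,500),interpolation=cv2.INTER_CUBIC))
E
```

```text
{'clock': 15.35, 'joints': [0.16, 0.337, 1.684, 0.0, 1.121, -1.21], 'eef_pos': [512.724, 119.997, 141.462], 'eef_rot': [-3.142, -0.001, 2.941], 'wrist_force': [-5.124, 0.173, 0.528], 'moment': [0.229, 0.64, -0.058], 'finger_gap': 24.733}
```

View pics/c8.png

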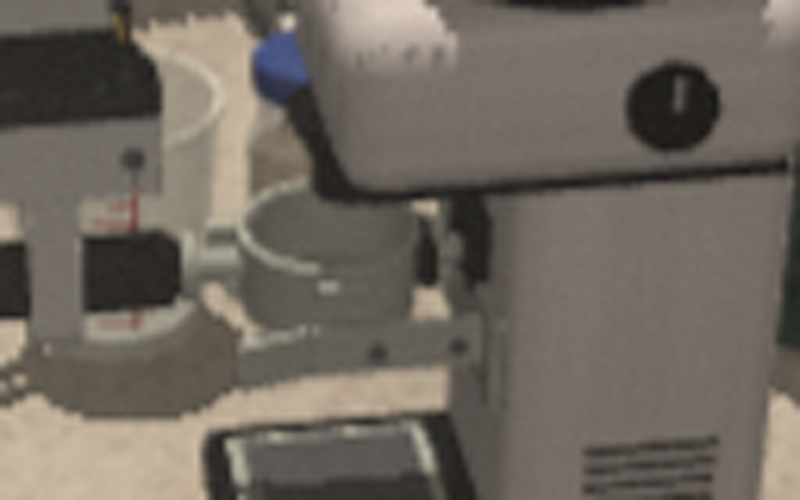

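The ring meets the paddle (black plate right of the ring, crop at 430,255) at TCP x≈511.5. Push the remaining travel in small steps.

carry_out(
  deltas=[
    [[-0.1,0,0],0,0],
    [[0,0,0],0,0],
    [[0,0,0],0,0],
  ],
)

```text
clock: 15.65
eef_pos: [513.8, 119.8, 141.5]
eef_rot: [-3.142, -0.0, 2.941]
wrist_force: [-4.6, 0.7, 0.2]
finger_gap: 24.6
```

carry_out(
  deltas=[
    [[-0.1,0,0],0,0],
    [[-0.1,0,0],0,0],
    [[0,0,0],0,0],
    [[0,0,0],0,0],
  ],
)

```text
clock: 15.98
eef_pos: [515.7, 119.3, 141.5]
eef_rot: [-3.142, -0.0, 2.941]
wrist_force: [-4.8, 0.6, -0.0]
finger_gap: 24.7
```

carry_out(
  deltas=[
    [[-0.1,0,0],0,0],
    [[-0.1,0,0],0,0],
    [[0,0,0],0,0],
    [[0,0,0],0,0],
  ],
)

```text
clock: 16.32
eef_pos: [517.6, 119.0, 141.5]
eef_rot: [-3.141, -0.001, 2.941]
wrist_force: [-5.6, 1.1, 0.3]
finger_gap: 24.9
```

```bash
python3 snap.py 9 side
python3 - <<'E'
from h import *
W,p,d=cloud('side9.npz')
im=cv2.cvtColor(p,cv2.COLOR_RGB2BGR)
cv2.imwrite('pics/c9.png',cv2.resize(im[150:230,280:408],(800,500),interpolation=cv2.INTER_CUBIC))
E
```

```text
{'clock': 16.317, 'joints': [0.157, 0.346, 1.671, 0.0, 1.125, -1.214], 'eef_pos': [517.619, 118.988, 141.461], 'eef_rot': [-3.141, -0.001, 2.941], 'wrist_force': [-5.578, 1.082, 0.343], 'moment': [0.203, 0.794, 0.01], 'finger_gap': 24.885}
```

View pics/c9.png

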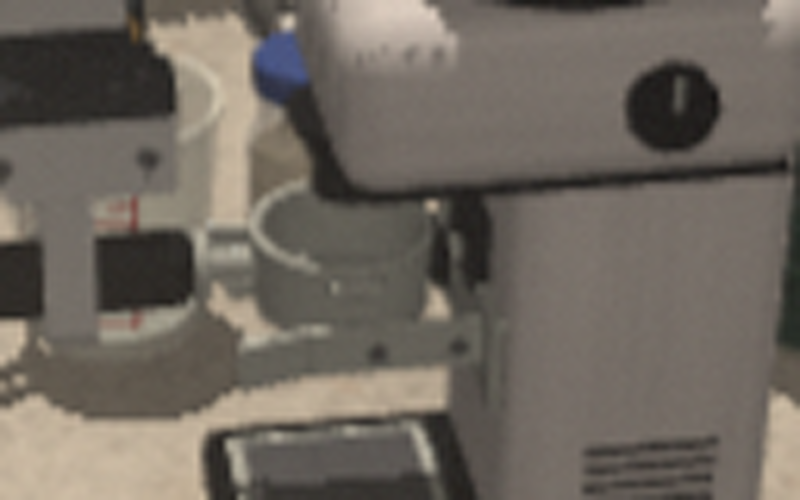

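Paddle force is 5.7 N about 6 mm after touch. Touch point plus 8 mm puts the seat at x≈519.3–519.5, and the fork's front end in the image gives 519.7. Push the last 1.8 mm and hold.

carry_out(
  deltas=[
    [[-0.1,0,0],0,0],
    [[-0.08,0,0],0,0],
    [[0,0,0],0,0],
    [[0,0,0],0,0],
    [[0,0,0],0,0],
    [[0,0,0],0,0],
  ],
)

```text
clock: 16.87
eef_pos: [519.3, 118.7, 141.5]
eef_rot: [-3.141, -0.001, 2.942]
wrist_force: [-6.6, 1.9, 0.2]
finger_gap: 24.7
```

```bash
python3 snap.py 10 side scene wrist
python3 - <<'E'
from h import *
def loc(W,o=(667.6,85.3),y=-.2):
    c,s=np.cos(y),np.sin(y); D=W[...,:2]-np.array(o)
    return np.stack([D[...,0]*c+D[...,1]*s,-D[...,0]*s+D[...,1]*c,W[...,2]],-1)
W,p,d=cloud('side10.npz'); L=loc(W)
m=(d>0)&(L[...,0]<-15)&(L[...,0]>-95)&(abs(L[...,1])<50)&(abs(L[...,2]-154)<3.5)
P=L[m]
for x in range(-95,-15,6):
    q=P[(P[:,0]>=x)&(P[:,0]<x+6)]
    if len(q):print(x,len(q),q[:,1].min().round(1),q[:,1].max().round(1),q[:,2].mean().round(1))
# handle end
m=(d>0)&(L[...,0]<-110)&(L[...,0]>-240)&(abs(L[...,1])<30)&(L[...,2]>125)&(L[...,2]<157)
P=L[m];print('handle end x',np.percentile(P[:,0],[.2,1,5]),P[:,0].min())
# cheek front end, near side
W0,_,d0=cloud('side0.npz');L0=loc(W0)
m=(L0[...,0]<-80)&(L0[...,0]>-115)&(abs(L0[...,1])<60)&(L0[...,2]>108)&(L0[...,2]<134)
P=L0[m]; 
for s in(-1,1): q=P[P[:,1]*s>0]; print('fork end',s,np.sort(q[:,0])[:8].round(1))
im=cv2.cvtColor(p,cv2.COLOR_RGB2BGR)
cv2.imwrite('pics/c10.png',cv2.resize(im[150:230,280:408],(800,500),interpolation=cv2.INTER_CUBIC))
E
```

```text
{'clock': 16.867, 'joints': [0.156, 0.35, 1.666, 0.0, 1.126, -1.215], 'eef_pos': [519.28, 118.656, 141.457], 'eef_rot': [-3.141, -0.001, 2.942], 'wrist_force': [-6.576, 1.87, 0.243], 'moment': [0.264, 0.962, 0.03], 'finger_gap': 24.709}
-89 7 -10.8 6.5 153.9
-83 16 -20.6 17.5 153.9
-77 13 -26.9 28.7 153.7
-71 13 -28.5 31.3 153.1
-65 12 -38.5 34.4 153.7
-59 6 -38.8 -29.3 152.5
-53 7 -34.5 -30.1 153.3
-47 6 -35.3 -25.7 153.1
-41 6 -31.5 -26.9 153.5
-35 6 -27.3 -20.8 153.1
-29 9 -22.9 14.4 153.5
-23 14 -11.5 10.0 153.7
handle end x [-204.67776321 -203.91814022 -199.17814608] -204.86989932283967
fork end -1 [-97.6 -97.6 -97.5 -97.4 -97.4 -97.3 -97.3 -97.1]
fork end 1 [-97.7 -97.7 -97.4 -97.3 -97.2 -97.2 -97.2 -97.2]
```

View pics/c10.png

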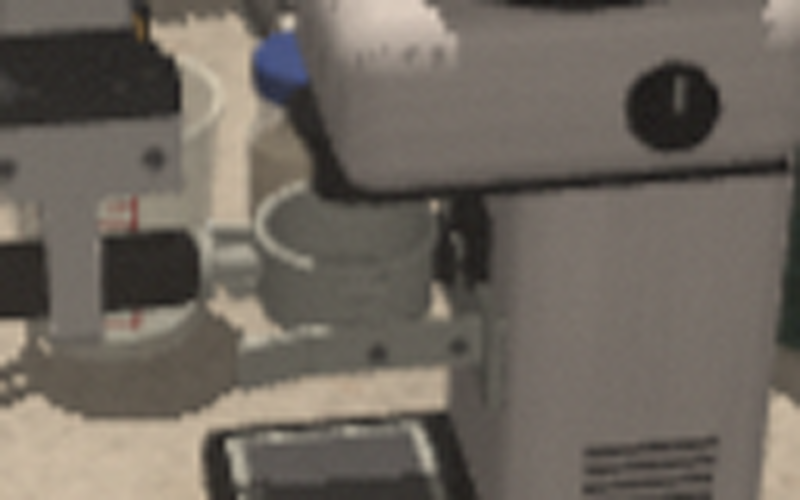

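View pics/scene10.png

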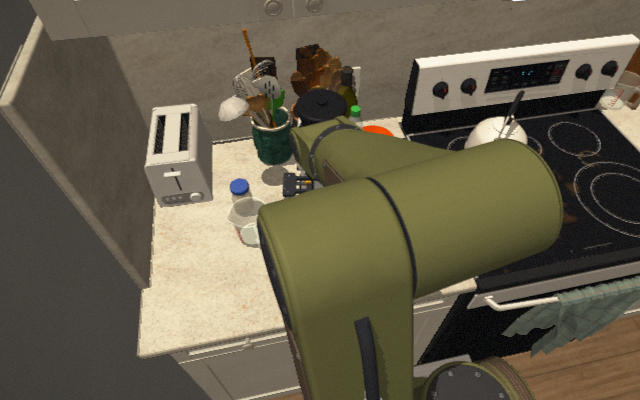

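The ring is in the fork with the paddle pushed in, and it is level. Handle end, chord and touch estimates all put it within about 1–2 mm of the seat, and the force matches about 8 mm of travel. Now hold for over 3 s.

carry_out(
  deltas=[
    [[0,0,0],0,0],
    [[0,0,0],0,0],
    [[0,0,0],0,0],
    [[0,0,0],0,0],
    [[0,0,0],0,0],
    [[0,0,0],0,0],
    [[0,0,0],0,0],
    [[0,0,0],0,0],
    [[0,0,0],0,0],
    [[0,0,0],0,0],
    [[0,0,0],0,0],
    [[0,0,0],0,0],
    [[0,0,0],0,0],
    [[0,0,0],0,0],
    [[0,0,0],0,0],
    [[0,0,0],0,0],
    [[0,0,0],0,0],
    [[0,0,0],0,0],
    [[0,0,0],0,0],
    [[0,0,0],0,0],
  ],
)

```text
clock: 18.68
eef_pos: [519.3, 118.7, 141.5]
eef_rot: [-3.141, -0.001, 2.941]
wrist_force: [-6.5, 0.7, 0.1]
finger_gap: 24.6
```

carry_out(
  deltas=[
    [[0,0,0],0,0],
    [[0,0,0],0,0],
    [[0,0,0],0,0],
    [[0,0,0],0,0],
    [[0,0,0],0,0],
    [[0,0,0],0,0],
    [[0,0,0],0,0],
    [[0,0,0],0,0],
    [[0,0,0],0,0],
    [[0,0,0],0,0],
    [[0,0,0],0,0],
    [[0,0,0],0,0],
    [[0,0,0],0,0],
    [[0,0,0],0,0],
    [[0,0,0],0,0],
    [[0,0,0],0,0],
    [[0,0,0],0,0],
    [[0,0,0],0,0],
    [[0,0,0],0,0],
    [[0,0,0],0,0],
  ],
)

```text
clock: 20.35
eef_pos: [519.3, 118.6, 141.5]
eef_rot: [-3.141, -0.001, 2.941]
wrist_force: [-6.2, 1.0, 0.0]
finger_gap: 24.7
```

carry_out(
  deltas=[
    [[0,0,0],0,0],
    [[0,0,0],0,0],
    [[0,0,0],0,0],
    [[0,0,0],0,0],
    [[0,0,0],0,0],
    [[0,0,0],0,0],
    [[0,0,0],0,0],
    [[0,0,0],0,0],
    [[0,0,0],0,0],
    [[0,0,0],0,0],
    [[0,0,0],0,0],
    [[0,0,0],0,0],
    [[0,0,0],0,0],
    [[0,0,0],0,0],
    [[0,0,0],0,0],
    [[0,0,0],0,0],
    [[0,0,0],0,0],
    [[0,0,0],0,0],
    [[0,0,0],0,0],
    [[0,0,0],0,0],
  ],
)

```text
clock: 22.02
eef_pos: [519.3, 118.7, 141.5]
eef_rot: [-3.141, -0.001, 2.941]
wrist_force: [-6.3, 1.4, 0.6]
finger_gap: 24.8
```

```bash
python3 snap.py 11 side
python3 - <<'E'
from h import *
a=np.load('side10.npz');b=np.load('side11.npz')
D=cv2.GaussianBlur(cv2.absdiff(a['p'],b['p']),(3,3),0).max(-1); print('changed px',(D>25).sum())
E
```

```text
{'clock': 22.017, 'joints': [0.156, 0.35, 1.666, 0.0, 1.126, -1.215], 'eef_pos': [519.276, 118.666, 141.454], 'eef_rot': [-3.141, -0.001, 2.941], 'wrist_force': [-6.277, 1.429, 0.588], 'moment': [0.312, 1.001, -0.04], 'finger_gap': 24.779}
changed px 0
```

View pics/side11.png

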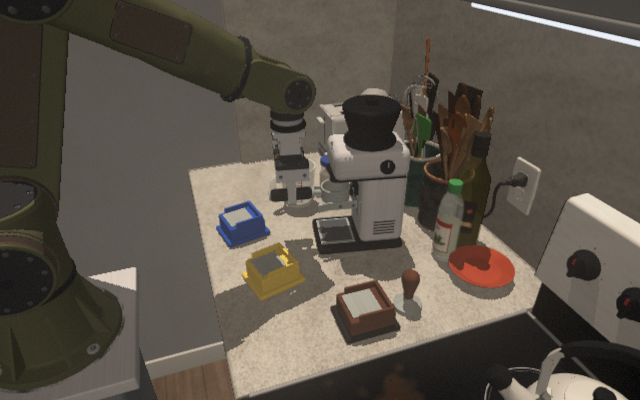

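The view is unchanged after 5 s of holding: ring in the fork at (335,190), and the tamper, jug and jar in place. Signing off.

```bash
python3 -c "
from cell import workorder; print(workorder.sign_off())"
```

```text
the job is handed in; nothing more can be done
None
```

I lifted the portafilter off the brown stand, set it level in the grinder's fork and pushed it in until the basket held the paddle in. The arm was still holding it there when I signed off at 22 s; the sign-off reports no verdict.

- **Steadiness:** the arm held still for about 5 s. The tool position stayed within 0.1 mm, the grip stayed at 24.7 mm, and two side pictures about 5 s apart showed no change.
- **Paddle travel:** the push was 6.4–6.8 N, against 6.2 N expected when centred. I put the first touch at TCP x≈511.5 and stopped about 8 mm further in.
- **Position in the fork:** the estimates from the pictures, the arm's pose and the force put the basket within about 1–2 mm of the seat. My first estimate from the pictures had put the seat about 3 mm shallower, so I went by the touch point. I could not see the chute or the paddle travel directly.
- **Other objects:** the last side view shows the tamper, jug and jar in place. The arm blocked the scene camera, so I had only the side view for this.

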